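# Draw the prover's vent flap shut with the hook pole and secure it

## Task

Pick up the hook pole, put its prong through the ring eye on the raised vent flap of the dough prover and, keeping it hooked and the gripper itself off the flap, swing the flap gently down until it is fully shut. Then unhook the pole and lay it flat on the work table, clear of the prover, and turn the keeper arm by its knob until it points squarely across the shut flap. Do not disturb the other things on the table.

Things in the scene. Friction and masses are not known exactly. Their poses are not given: they have to be found in the camera images.
- prover: White and steel bench-top dough prover, fixed, 170 (x) x 200 (y) x 190 mm high. Origin: centre of its underside; its front (dark window, dial) faces its own -x, towards the robot at yaw 0; z up. The top has a vent opening closed by the flap. The hinge and the flap are square to it.
- vent_flap (a joint): Angle of the vent flap: 0 = shut (level on the top, at its stop), 1.57 = upright, at most 1.9; starts between 1.2 and 1.8. Turns about the prover's y axis at point flap_hinge, along the back of the vent. Its stiff hinge holds it at any angle (0.065 Nm friction, against up to 0.05 Nm of weight): about 1 N to move at the eye.
- flap_hinge (a point): The flap is a steel plate 108 mm long x 120 mm wide x 5 mm, reaching from the hinge towards the prover's front (-x) when shut. This point: on its hinge axis at mid width, 193 mm above the table; at (60, 0, 193) mm in the prover's frame. Axis along the prover's y.
- eye (a point): Centre of the ring eye on the flap's free edge: bore 28 mm, wire 6 mm, outside 40 mm. The hole runs along the hinge axis (prover's y) at every flap angle, so a prong enters it sideways. Shut, the centre is 126 mm in front (prover -x) of the hinge axis and 28 mm above it; it turns with the flap about the hinge (radius 129 mm).
- pole: Hook pole lying flat, 265 mm long, about 0.15 kg. Origin under the black grip (x = -90 to +50 mm, 20 wide, 30 high); x along the pole to the hook end, z up. A 10 mm aluminium shaft, axis 15 mm above the underside, runs from the grip to x = 170 mm, where an 8 mm round prong is bent square to +y (left), in the flat, tip at y = 56 mm. Centre of mass within 25 mm of the origin.
- hook (a point): Middle of the prong: (170, 28, 15) mm in the pole's frame. This is the point that should lie in the eye.
- keeper (a joint): Angle of the keeper, a flat steel swing arm on the prover's left top rail, about a vertical axis: 0 = it points squarely across the flap (prover's -y), 1.57 = to the front (prover -x), more = further round to the left; limits -0.35 and 2.5. Starts between 1.3 and 2.3. It stays where left (0.05 Nm friction, under 1 N at the knob).
- keeper_knob (a point): Middle of the black upright knob at the keeper's end, 14 mm in diameter, 30 mm tall, 62 mm from the pivot; this point is 15 mm above the arm's upper face and 15 mm below the knob's top, 221 mm above the table.
- keeper_pivot (a point): Point on the keeper's vertical axis, at (5, 82, 201) mm in the prover's frame (the arm's underside).
- tissue_packet: Bystander: blue and white soft packet lying flat, 75 x 135 x 46 mm. Origin: centre of its underside.
- green_bottle: Bystander: green bottle, 50 x 70 x 154 mm, in front of the prover. Origin: centre of its underside, z up its axis.
- small_jar: Bystander: small clear jar with a ribbed blue lid, 45 mm across, 60 mm high. Origin: centre of its underside.
- cutter: Bystander: round steel ring cutter, 68 mm across, 42 mm high. Origin: centre of its underside.
- nozzle: Bystander: steel piping nozzle standing on its wide end, 32 mm across, 42 mm high. Origin: centre of its underside.
- dropper_bottle: Bystander: small red dropper bottle, 31 mm across, 70 mm high. Origin: centre of its underside.
- stand: Bystander: black phone stand on a round foot, 118 mm across, 320 mm high. Origin: centre of its underside.
- utensil_pot: Bystander: steel pot with whisk and spatulas standing in it, 94 x 76 x 237 mm. Origin: centre of its underside.

How it is judged:
By the outcome, as a careful person would: the job done as asked, in the order asked, and still so for the second after the job is handed in, with the robot touching nothing.
It also fails if it takes over 72 s, if anything falls off the work surface, if the arm or the gripper's body presses on something with over 40 N, if the wrist force passes 120 N, or if a joint passes its speed limit or range.

## Robot

A 7-joint arm with a two-finger parallel gripper is mounted at the origin on a cart in front of the work surface, level with it; the furniture and walls round the work are solid. World frame = base frame: x ahead of the robot, y to its left, z up, the work surface at z = 0. Lengths are in m, angles in rad, forces in N, time in s.
With the tool pointing down it reaches from about 0.4 to 0.85 m from the base axis. Payload 10.4 kg.
Tool frame: the origin (TCP) lies between the finger pads; the fingertips stand ahead of it and the grasp point (between the pads) lies 5 mm behind it (manip.tip_extent is the z of the fingertips in the tool frame, in m); z points along the fingers, y is the line along which they close (so a half turn about z gives the same grasp; the last joint's range is limited). The gripper opens to 85 mm and grips with 20 to 120 N. Pads are 22 mm wide; open, the fingers measure 114 mm over their backs; the gripper's body (76 mm by 85 mm) begins 54 mm behind the grasp point. The pads swing forward as they close: fully open they stand 13 mm farther back than shut.
Start: joints at [1.242, 0.332, -0.065, 1.46, 0.022, 1.35, -0.088], TCP at [0.188, -0.596, 0.222] pointing down, gripper open.
Joint ranges: [-2.6, 2.6], [-0.5, 2.12], [-1.47, 1.34], [0.16, 2.42], [-1.27, 4.41], [0.06, 2.06], [-2.6, 2.6]. Speed limits (rad/s): [2.22, 2.22, 2.79, 2.79, 3.14, 3.14, 3.14].

## Interface

Orientations are given as a unit quaternion [x, y, z, w].
In Python, from workcell import status, viewer, manip gives the robot as it stands.
- The arm moves only by the tool play_rows, never from a script. Its argument "plan" is one flat list of numbers, 7 for each row, row after row: the turn, a rotation vector about the tool's x, y, z in degrees, then the shift along the tool's x, y, z in m, then the opening, from 0 (shut) to 1 (fully open). In form: [ax, ay, az, dx, dy, dz, grip, ax, ay, az, dx, dy, dz, grip, ...]. A call has 1 to 20 rows; each row is the pose to reach, as a shift and turn from the pose commanded when the call began, along the tool's axes at that moment; what a row does not reach only later rows make up. A row lasts 1/8 s, in which the tool goes at most 62.5 mm and 10.7 degrees, less where a joint would pass 70% of its speed; a pose out of reach is approached as far as the arm can. A call with a gripper value outside its range is refused whole. The fingers move at their own pace and stop on an object; "squeeze" is the grip in N (left out, the last holds). Time passes only in rows, so rows that repeat a pose let the fingers close. It gives the time, the measured TCP pose, the force, the opening and the grip force at its end, in the units of the state.
- status.get_obs(): the state, without advancing time (a new reading comes with each control period).
- viewer.camera(name): name is "scene" or "side" or "wrist"; returns the picture (480x640x3 uint8, red, green, blue); there is no depth.
- viewer.camera_model(name): a dict with "fx", "fy", "cx", "cy" (pixels), "D" ([k1, k2, p1, p2, k3] as OpenCV has them; the pictures are not rectified), "R" (3x3) and "t" (3): a world point X has camera coordinates R X + t. Camera axes: x right, y down, z forward; pixel columns grow to the right and rows downward; lengths in m; the calibration is good to about 2 mm. A picture is of the moment at which its call begins: read the wrist's pose just before it. camera_model takes no time and is no camera call; for the wrist camera it gives the pose at the moment of the call.
- manip.hand_in(): hands the job in; it is judged then, once.
The state is a dict: "clock": time; "joint_pos": joint angles; "joint_velocities": joint speeds; "tau": joint torques, N m; "position": TCP position; "ee_rot": TCP orientation; "ft_force": force on the tool from outside, world axes, zero at the start; "torque": the same for the moment, N m; "grip_width": opening from 0.0 (shut) to 1.0 (fully open); "grasp_force": force on a finger pad.
Only numpy, scipy, OpenCV 4.12 (cv2) and the standard library are available. Lean on these libraries where they do the work, as an engineer would, in place of code of your own. Each camera call takes 0.05 s, during which the arm holds its last target. There are 200 camera calls.

## Working session

There is one attempt and no reset: what is moved stays moved. The work goes in short steps, Python scripts to look and compute and a tool call to move; the robot and the scene stay as the last step left them, time stands still between calls to the robot, and variables do not carry over. Pictures are saved under pics/ and viewed, at most 10 in all, crops included, and the job is handed in when it is done.

Besides the shell and the picture viewer there is one more tool, called after "Call:" as name(argument=value, ...) on one line, values as JSON. play_rows: Moves the arm, as the interface text tells. Its arguments: {"type":"object","properties":{"plan":{"type":"array","items":{"type":"number"}},"squeeze":{"type":"number"}},"required":["plan"]}

```bash
mkdir -p pics; ls
python3 - <<'E'
from workcell import status, viewer, manip
import cv2, numpy as np
o=status.get_obs(); print(o['clock'],o['position'],o['ee_rot'],manip.tip_extent)
a=viewer.camera('scene'); b=viewer.camera('side')
cv2.imwrite('pics/scene0.png',a[:,:,::-1]); cv2.imwrite('pics/side0.png',b[:,:,::-1])
for n in('scene','side','wrist'):
    m=viewer.camera_model(n); R=np.array(m['R']); print(n,m['fx'],m['fy'],m['D'],'C',-R.T@np.array(m['t']),R[2])
E
```

```text
pics
0.0 [ 0.18806011 -0.59562366  0.22132626] [ 9.88330165e-01  1.52325248e-01 -1.33239740e-04 -6.96599555e-04] 0.014
scene 607.6094342676414 607.6094342676414 [-0.06089643  0.          0.          0.          0.        ] C [-0.85289511  1.24136115  0.99412841] [ 0.68974974 -0.59622042 -0.41081201]
side 563.2532834782085 563.2532834782085 [-0.00431858  0.          0.          0.          0.        ] C [ 0.6650949  -1.34415483  0.99715128] [-0.05511038  0.84087628 -0.53841427]
wrist 385.54487027339127 385.54487027339127 [-0.08605903  0.          0.          0.          0.        ] C [ 0.26599254 -0.57137766  0.37410763] [-0.30413727 -0.09454581 -0.9479249 ]
```

View pics/scene0.png

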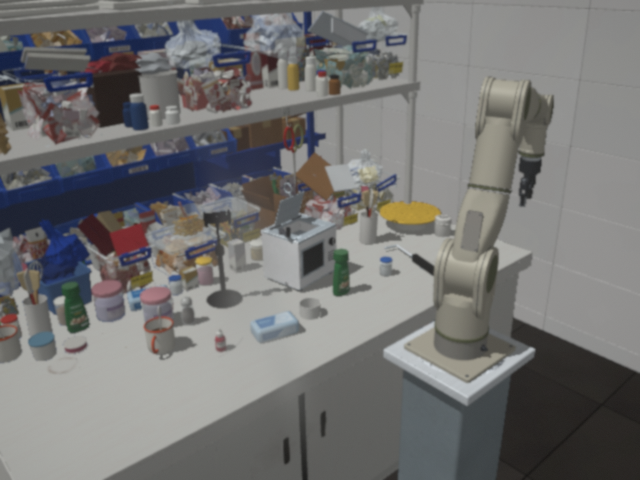

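View pics/side0.png

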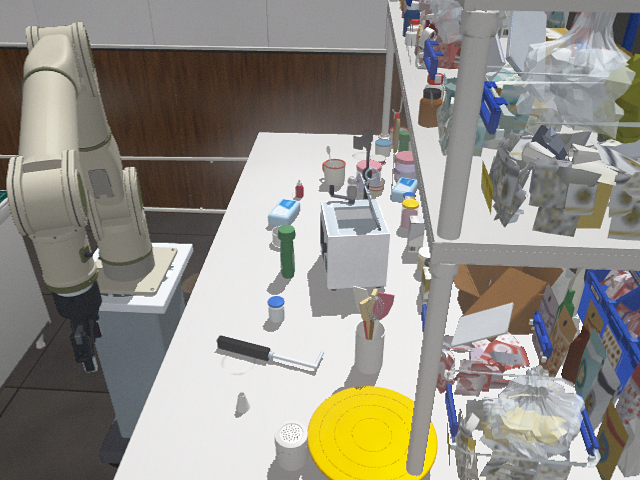

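```bash
cat > h.py <<'E'
import cv2, numpy as np
from workcell import status, viewer, manip
from scipy.spatial.transform import Rotation as Ro
def model(n):
    m=viewer.camera_model(n); K=np.array([[m['fx'],0,m['cx']],[0,m['fy'],m['cy']],[0,0,1]])
    return dict(K=K,D=np.array(m['D']),R=np.array(m['R']),t=np.array(m['t']))
def ray(m,px):
    p=cv2.undistortPoints(np.array([[px]],float),m['K'],m['D'])[0,0]
    d=m['R'].T@np.array([p[0],p[1],1.]); return -m['R'].T@m['t'], d/np.linalg.norm(d)
def onz(m,px,z):
    c,d=ray(m,px); return c+d*(z-c[2])/d[2]
def tri(m1,p1,m2,p2):
    c1,d1=ray(m1,p1); c2,d2=ray(m2,p2)
    s=np.linalg.lstsq(np.c_[d1,-d2],c2-c1,rcond=None)[0]
    a,b=c1+s[0]*d1,c2+s[1]*d2; return (a+b)/2,np.linalg.norm(a-b)
def proj(m,X):
    return cv2.projectPoints(np.atleast_2d(np.array(X,float)),cv2.Rodrigues(m['R'])[0],m['t'],m['K'],m['D'])[0][:,0]
def crop(im,x0,y0,w,h,s):
    return cv2.resize(im[y0:y0+h,x0:x0+w],None,fx=s,fy=s,interpolation=cv2.INTER_CUBIC)
def tool(dw):  # world shift -> tool axes
    return Ro.from_quat(status.get_obs()['ee_rot']).inv().apply(dw)
E
python3 - <<'E'
from h import *
a=cv2.imread('pics/scene0.png'); b=cv2.imread('pics/side0.png')
o=np.zeros((600,800,3),np.uint8)
o[:300,:400]=crop(b,310,160,80,60,5); o[:300,400:]=crop(a,255,185,100,75,4); 
o[300:,:400]=crop(b,310,220,100,75,4); o[300:,400:]=crop(b,210,325,133,100,3.0)[:300,:400] if 0 else cv2.resize(b[325:400,213:330],(400,300))
cv2.imwrite('pics/mos.png',o)
m=model('side')
for p in [(219,344),(268,352),(318,371),(322,352),(385,284),(330,284),(277,318),(288,275),(241,412),(368,370)]: print(p,onz(m,p,0.0).round(3))
E
```

```text
(219, 344) [ 0.34  -0.298  0.   ]
(268, 352) [ 0.468 -0.318  0.   ]
(318, 371) [ 0.598 -0.374  0.   ]
(322, 352) [ 0.603 -0.309  0.   ]
(385, 284) [ 0.77  -0.016  0.   ]
(330, 284) [ 0.609 -0.027  0.   ]
(277, 318) [ 0.474 -0.188  0.   ]
(288, 275) [0.481 0.009 0.   ]
(241, 412) [ 0.436 -0.51   0.   ]
(368, 370) [ 0.718 -0.363 -0.   ]
```

View pics/mos.png

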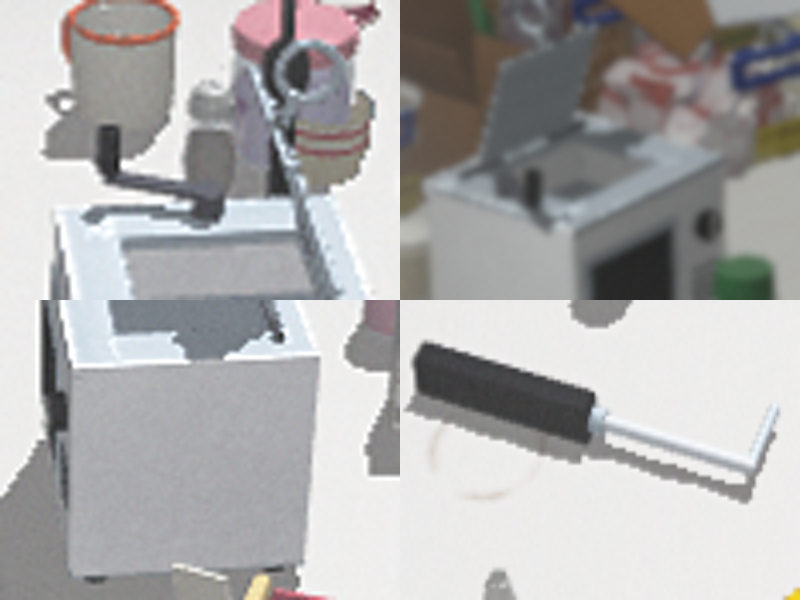

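Run:
```python
from h import *
m=model('side')
P={k:onz(m,p,.19) for k,p in dict(FR=(328,236.75),BR=(390,233),FL=(321,202.6),BL=(376,199.4)).items()}
for k in P: print(k,P[k].round(4))
P0={k:onz(m,p,.0).round(3) for k,p in dict(FR=(327.5,288.75),BR=(385,287)).items()}; print(P0)
ux=(P['BR']-P['FR'])+(P['BL']-P['FL']); yaw=np.arctan2(ux[1],ux[0])
uy=(P['FL']-P['FR'])+(P['BL']-P['BR']); yaw2=np.arctan2(-uy[0],uy[1])
c=sum(P.values())/4; print('c',c,'yaw',yaw,yaw2)
# edge-on eye: plane y=0 of the prover
ex=np.array([np.cos(yaw2),np.sin(yaw2),0]); ey=np.array([-ex[1],ex[0],0])
o,d=ray(m,(372,175.4)); X=o+d*((c-o)@ey)/(d@ey)
l=np.array([(X-c)@ex,X[2]]); r=l-[.06,.193]; print('eye',X,l,'r',np.hypot(*r),'flap angle',np.arctan2(r[1],-r[0])-np.arctan2(28,126))
kn=onz(m,(331,186),.236); print('knob',kn,(kn-c)@ex,(kn-c)@ey)
co=onz(m,(316,367.5),.015); s=onz(m,(271.5,354.5),.015); tp=onz(m,(322.7,351.75),.015)
print('pole corner',co,'shaft',s,'tip',tp,'yaw',np.arctan2(*(co-s)[1::-1]),np.arctan2(*(tp-co)[1::-1])-np.pi/2,np.linalg.norm(co-s),np.linalg.norm(tp-co))
```

```text
FR [ 0.6038 -0.0689  0.19  ]
BR [ 0.7705 -0.0385  0.19  ]
FL [0.5729 0.1189 0.19  ]
BL [0.736 0.15  0.19 ]
{'FR': array([ 0.603, -0.05 ,  0.   ]), 'BR': array([ 0.769, -0.03 ,  0.   ])}
c [0.6708031  0.04038158 0.19      ] yaw 0.18430637317557685 0.17200505770316415
eye [0.71629744 0.04828493 0.31855118] [0.04617573 0.31855118] r 0.12630997648772532 flap angle 1.242460547448777
knob [0.6010814  0.13855962 0.236     ] -0.05188888174114414 0.10866272317351491
pole corner [ 0.5933438  -0.37795747  0.015     ] shaft [ 0.48126339 -0.34172065  0.015     ] tip [ 0.60602728 -0.3237081   0.015     ] yaw -0.31270346911443925 -0.22967394553846088 0.11779272713642018 0.05571234407536718
```

Call:
play_rows(plan=[0, 0, 35.3, 0.329, -0.173, 0.02, 1, 0, 0, 35.3, 0.329, -0.173, 0.02, 1, 0, 0, 35.3, 0.329, -0.173, 0.02, 1, 0, 0, 35.3, 0.329, -0.173, 0.02, 1, 0, 0, 35.3, 0.329, -0.173, 0.02, 1, 0, 0, 35.3, 0.329, -0.173, 0.02, 1, 0, 0, 35.3, 0.329, -0.173, 0.02, 1, 0, 0, 35.3, 0.329, -0.173, 0.02, 1, 0, 0, 35.3, 0.329, -0.173, 0.02, 1, 0, 0, 35.3, 0.329, -0.173, 0.02, 1, 0, 0, 35.3, 0.329, -0.173, 0.02, 1])

```text
clock: 1.48
position: [0.4493, -0.3327, 0.2022]
ee_rot: [0.988, -0.155, 0.0, 0.0]
ft_force: [0.3, -0.3, 0.2]
grip_width: 0.997
grasp_force: 0.0
```

Run:
```python
from h import *
o=status.get_obs(); print(o['clock'],o['position'],o['ee_rot'],o['joint_pos'])
m=model('wrist'); im=viewer.camera('wrist')[:,:,::-1].copy(); cv2.imwrite('pics/w1.png',im)
R=Ro.from_quat(o['ee_rot']).as_matrix(); print('cam in tool',R.T@(-m['R'].T@m['t']-o['position']), (m['R']@R)[2])
hsv=cv2.cvtColor(im,cv2.COLOR_BGR2HSV)
mk=((hsv[...,2]<75)).astype(np.uint8)
n,l,s,c=cv2.connectedComponentsWithStats(mk)
for i in range(1,n):
    if s[i,4]>300: print(s[i],c[i])
print('pred',proj(m,[[.593,-.378,.015],[.606,-.324,.015],[.431,-.326,.015],[.48,-.342,.015]]))
```

```text
1.475 [ 0.44929692 -0.3327335   0.20219058] [ 9.87878002e-01 -1.55232209e-01  2.98222255e-05  1.18913576e-04] [ 0.75869865  0.21117561 -0.23295148  1.65778804  0.05076336  1.2783847
 -1.3664163 ]
cam in tool [ 8.16978414e-02  1.13601383e-04 -1.52695142e-01] [-3.18398906e-01  2.73050422e-04  9.47956783e-01]
[ 309  171   27  149 3262] [322.57786634 244.73973023]
[  0 256  21  41 601] [  7.81863561 274.63394343]
[    0   310   640   170 67963] [353.32296985 418.09078469]
pred [[314.47360513  19.90586443]
 [245.81753797  26.11796785]
 [314.90807717 223.01313101]
 [315.07621441 166.82240309]]
```

View pics/w1.png

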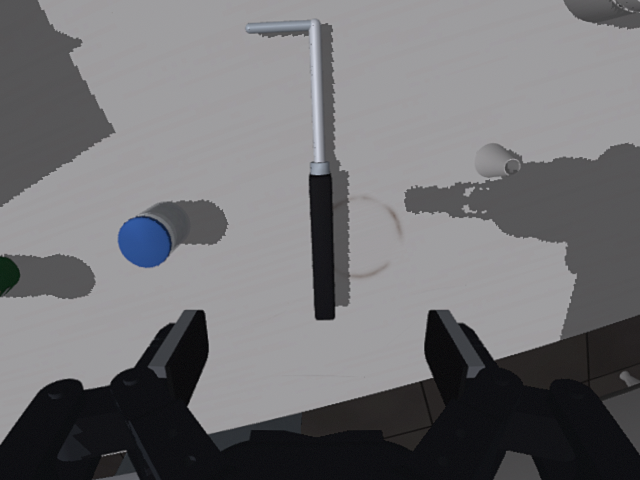

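Run:
```python
from h import *
m=model('wrist')
co=onz(m,(315.5,24),.015); a=onz(m,(320,158),.015); tp=onz(m,(248,29),.015)
g1=onz(m,(320.5,176),.03); g2=onz(m,(324.5,318),.03)
d=co-g2; y=np.arctan2(co[1]-g2[1],co[0]-g2[0]); print(co,a,tp,g1,g2,'yaws',y,np.arctan2(*(co-a)[1::-1]),np.arctan2(*(g1-g2)[1::-1]),np.linalg.norm(g1-g2),np.linalg.norm(tp-co),np.linalg.norm((co-g2)[:2]))
```

```text
[ 0.58998647 -0.37757246  0.015     ] [ 0.48618208 -0.34824174  0.015     ] [ 0.60352775 -0.3246569   0.015     ] [ 0.47344241 -0.3444638   0.03      ] [ 0.34204246 -0.30673468  0.03      ] yaws -0.27828707743504383 -0.27537871328472374 -0.279609755945531 0.13670929703821783 0.05462071233607963 0.2578647359938815
```

Call:
play_rows(plan=[0, 0, -1.9, -0.0027, 0.0049, 0.05, 1, 0, 0, -1.9, -0.0027, 0.0049, 0.1, 1, 0, 0, -1.9, -0.0027, 0.0049, 0.14, 0.8, 0, 0, -1.9, -0.0027, 0.0049, 0.165, 0.6, 0, 0, -1.9, -0.0027, 0.0049, 0.178, 0.5, 0, 0, -1.9, -0.0027, 0.0049, 0.184, 0.4, 0, 0, -1.9, -0.0027, 0.0049, 0.184, 0.3, 0, 0, -1.9, -0.0027, 0.0049, 0.184, 0, 0, 0, -1.9, -0.0027, 0.0049, 0.184, 0, 0, 0, -1.9, -0.0027, 0.0049, 0.184, 0, 0, 0, -1.9, -0.0027, 0.0049, 0.184, 0], squeeze=70)

```text
clock: 2.9
position: [0.4464, -0.3363, 0.0193]
ee_rot: [0.99, -0.138, 0.001, 0.001]
ft_force: [-2.2, 0.8, 5.9]
grip_width: 0.181
grasp_force: 68.7
```

Call:
play_rows(plan=[0, 0, 0, 0, 0, -0.02, 0, 0, 0, 0, 0, 0, -0.06, 0, 0, 0, 0, 0, 0, -0.11, 0, 0, 0, 0, 0, 0, -0.16, 0, 0, 0, 0, 0, 0, -0.21, 0, 0, 0, 0, 0, 0, -0.26, 0, 0, 0, -3, 0.01, -0.03, -0.3, 0, 0, 0, -7, 0.02, -0.065, -0.33, 0, 0, 0, -12, 0.035, -0.11, -0.345, 0, 0, 0, -17, 0.05, -0.155, -0.345, 0, 0, 0, -21, 0.065, -0.2, -0.345, 0, 0, 0, -24, 0.075, -0.235, -0.345, 0, 0, 0, -26.1, 0.081, -0.254, -0.345, 0, 0, 0, -26.1, 0.081, -0.254, -0.345, 0, 0, 0, -26.1, 0.081, -0.254, -0.345, 0])

```text
clock: 4.78
position: [0.5927, -0.1154, 0.3632]
ee_rot: [0.996, 0.088, -0.0, 0.0]
ft_force: [0.3, 0.1, -0.9]
grip_width: 0.175
grasp_force: 68.5
```

Run:
```python
from h import *
o=status.get_obs(); print(o['clock'],o['position'],o['ee_rot'],o['grip_width'])
mw,ms,mc=model('wrist'),model('side'),model('scene'); w=viewer.camera('wrist')[:,:,::-1].copy(); s=viewer.camera('side')[:,:,::-1].copy()
np.save('w2m.npy',mw,allow_pickle=True); cv2.imwrite('pics/w2.png',w); cv2.imwrite('pics/s2.png',s)
R=Ro.from_quat(o['ee_rot']).as_matrix(); f=lambda p:np.array(o['position'])+R@np.array(p)
pts=[f((.149,0,.004)),f((.149,-.056,.004)),f((.029,0,.004))]
print(np.round(pts,3)); print('w',proj(mw,pts)); print('s',proj(ms,pts)); print('eye w',proj(mw,[.716,.048,.319]))
out=np.zeros((480,800,3),np.uint8); out[:360,:480]=cv2.resize(w,(480,360)); out[:480,480:]=cv2.resize(s[130:250,310:390],(320,480)); cv2.imwrite('pics/m2.png',out)
```

```text
4.775 [ 0.59270151 -0.11544519  0.36317892] [ 9.96141267e-01  8.77628191e-02 -1.19099330e-04  4.99260171e-04] 0.17543135369218468
[[ 0.739 -0.089  0.359]
 [ 0.73  -0.034  0.359]
 [ 0.621 -0.11   0.359]]
w [[315.79577083 -84.8481738 ]
 [160.50814106 -79.0321968 ]
 [315.88999694 236.39174262]]
s [[382.86249119 185.42589928]
 [378.41307931 175.48953493]
 [334.81077565 187.80252275]]
eye w [[ 26.52135744 -28.05040473]]
```

View pics/m2.png

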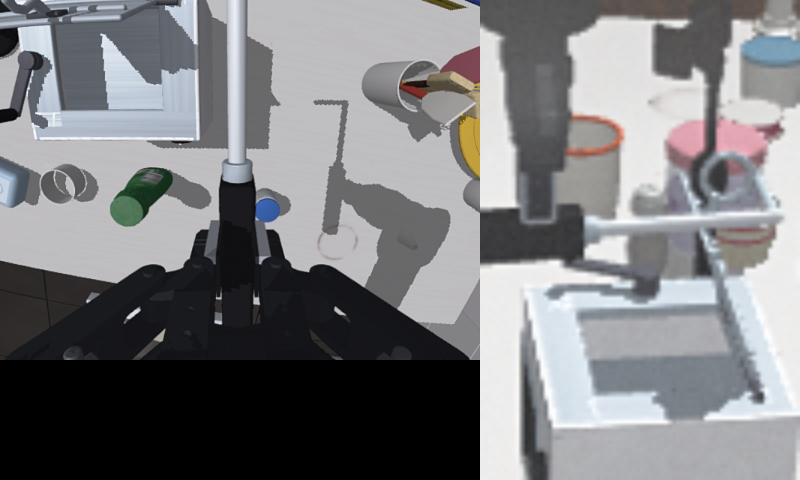

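Run:
```python
from h import *
mw=np.load('w2m.npy',allow_pickle=True).item(); ms=model('side')
w=cv2.imread('pics/w2.png'); s=cv2.imread('pics/side0.png')
FR,FL=onz(mw,(264,185),.19),onz(mw,(48,185),.19); print(FR,FL,np.linalg.norm(FR-FL))
RB=onz(mw,(262,10),.19); print('right edge yaw',np.arctan2(*(RB-FR)[1::-1]),'front yaw',np.arctan2(-(FL-FR)[0],(FL-FR)[1]))
out=np.zeros((600,800,3),np.uint8)
out[:,:400]=cv2.resize(w[0:300,0:280],(400,600)) if 0 else 0
out[:300,:]=cv2.resize(w[0:200,0:300],(450,300))[:, :1]*0+0
out[:400,:]=0
t1=cv2.resize(w[0:200,0:300],None,fx=1.7,fy=1.7,interpolation=cv2.INTER_CUBIC); out[:340,:510]=t1
t2=cv2.resize(s[160:190,358:386],None,fx=10,fy=10,interpolation=cv2.INTER_CUBIC); out[:300,515:795]=t2
t3=cv2.resize(cv2.imread('pics/s2.png')[160:190,358:390],None,fx=8,fy=8,interpolation=cv2.INTER_CUBIC); out[345:585,515:771]=t3
cv2.imwrite('pics/m3.png',out)
```

```text
[ 0.60319917 -0.068553    0.19      ] [0.57120803 0.12379359 0.19      ] 0.19498883107784754
right edge yaw 0.15255540450666485 front yaw 0.16481160804318482
```

View pics/m3.png

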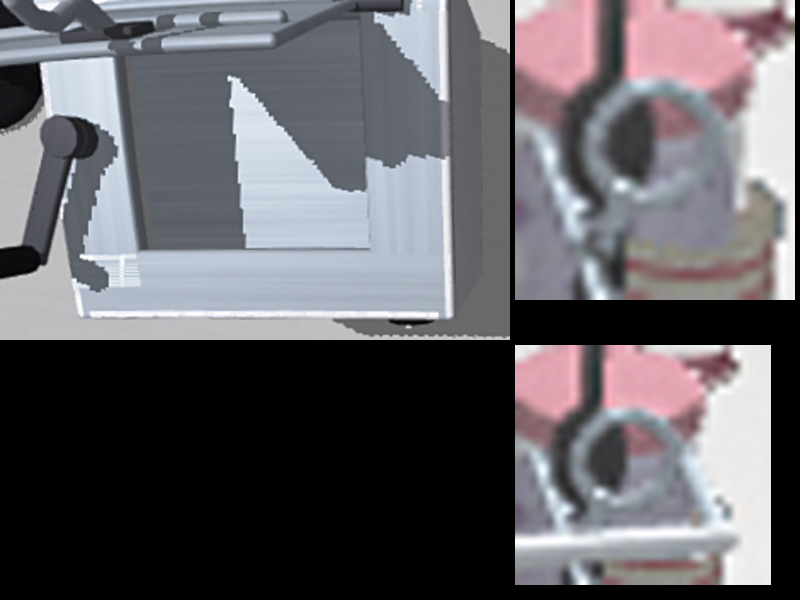

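```bash
cat > pr.py <<'E'
from h import *
C=np.array([.671,.041,0]); YAW=.170
EX=np.array([np.cos(YAW),np.sin(YAW),0]); EY=np.array([-EX[1],EX[0],0])
W=lambda x,y,z: C+EX*x+EY*y+np.array([0,0,z])
def eye(th,n=28): return W(.06-.126*np.cos(th)+.028*np.sin(th),0,.193+.126*np.sin(th)+.028*np.cos(th))
E
python3 - <<'E'
from pr import *
ms=model('side')
o,d=ray(ms,(371.6,173.8)); X=o+d*((C-o)@EY)/(d@EY)
l=np.array([(X-C)@EX,X[2]])-[.06,.193]; th=np.arctan2(l[1],-l[0])-np.arctan2(28,126)
print(X,np.hypot(*l),th,eye(th)); print(proj(ms,[eye(t) for t in(1.2,1.25,1.3,1.35)]))
mw=np.load('w2m.npy',allow_pickle=True).item()
for p in [(264.7,187),(47,187),(261.5,60)]: q=onz(mw,p,.19)-C; print(q@EX,q@EY)
q=onz(mw,(66/1.7,137/1.7),.236)-C; print('knob',q@EX,q@EY)
R=Ro.from_quat(status.get_obs()['ee_rot']); print(R.as_rotvec(), R.as_matrix()[:,0])
E
```

```text
[0.71497984 0.04854944 0.32319086] 0.1310958048728756 1.2345615700755666 [0.71521362 0.04858957 0.32118264]
[[370.03469589 174.73615984]
 [372.3707286  174.35925593]
 [374.71194831 174.08862869]
 [377.05169969 173.92498379]]
-0.08709316996477776 -0.09704490311007692
-0.08614642736444185 0.09984473003753891
0.014659442142647958 -0.09757842512246216
knob 0.000625373114788003 0.05803282958183621
[3.12865089e+00 2.75304440e-01 2.49187587e-05] [ 9.84632885e-01  1.74636987e-01 -5.89163963e-05]
```

Call:
play_rows(plan=[0, 0, 0.3, -0.002, -0.02, 0.02, 0, 0, 0, 0.3, -0.002, -0.045, 0.035, 0, 0, 0, 0.3, -0.002, -0.055, 0.04, 0, 0, 0, 0.3, -0.002, -0.055, 0.04, 0, 0, 0, 0.3, -0.002, -0.055, 0.04, 0])

```text
clock: 5.5
position: [0.5818, -0.0614, 0.3238]
ee_rot: [0.996, 0.086, 0.0, 0.0]
ft_force: [0.5, -0.3, -1.9]
grip_width: 0.183
grasp_force: 68.5
```

Run:
```python
from pr import *
o=status.get_obs(); R=Ro.from_quat(o['ee_rot']).as_matrix(); f=lambda p:np.array(o['position'])+R@np.array(p)
ms,mc=model('side'),model('scene'); s=viewer.camera('side')[:,:,::-1].copy(); c=viewer.camera('scene')[:,:,::-1].copy(); cv2.imwrite('pics/s4.png',s); cv2.imwrite('pics/c4.png',c)
E_=eye(1.235); tip=f((.149,-.056,.004)); co=f((.149,0,.004))
print(E_,tip,co); ps=proj(ms,[E_,tip,co]); pc=proj(mc,[E_,tip,co]); print(ps,pc)
x,y=ps[0].astype(int)-[20,15]; x2,y2=pc[0].astype(int)-[25,25]; print(x,y,x2,y2)
cv2.imwrite('pics/m4.png',np.hstack([cv2.resize(s[y:y+50,x:x+40],(400,500),interpolation=2),cv2.resize(c[y2:y2+50,x2:x2+40],(400,500),interpolation=2)]))
```

```text
[0.71526901 0.04859908 0.32118927] [0.71903275 0.01919576 0.31990417] [ 0.72858326 -0.03598382  0.31995574]
[[371.66907139 174.46120906]
 [373.18038122 179.7714105 ]
 [377.16587853 189.39804897]] [[287.21071843 187.06312171]
 [293.28049287 185.21557328]
 [303.88218179 181.0166115 ]]
351 159 262 162
```

View pics/m4.png

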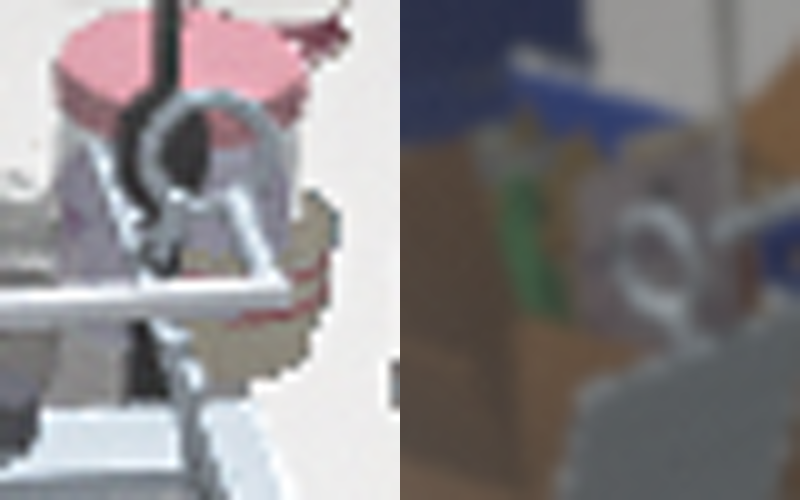

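Call:
play_rows(plan=[0, 0, 0.2, 0, 0, 0.0025, 0, 0, 0, 0.2, 0, -0.012, 0.0025, 0, 0, 0, 0.2, 0, -0.025, 0.0025, 0, 0, 0, 0.2, 0, -0.04, 0.0025, 0, 0, 0, 0.2, 0, -0.052, 0.0025, 0, 0, 0, 0.2, 0, -0.057, 0.0025, 0, 0, 0, 0.2, 0, -0.057, 0.0025, 0, 0, 0, 0.2, 0, -0.057, 0.0025, 0])

```text
clock: 6.6
position: [0.5717, -0.0044, 0.3205]
ee_rot: [0.996, 0.084, -0.0, 0.0]
ft_force: [0.1, -0.2, -1.2]
grip_width: 0.177
grasp_force: 68.8
```

Run:
```python
from pr import *
o=status.get_obs(); R=Ro.from_quat(o['ee_rot']).as_matrix(); h=np.array(o['position'])+R@np.array((.149,-.028,.004))
print('hook',h,(h-C)@EX,(h-C)@EY,h[2],'eye',eye(1.235)@EX-C@EX, eye(1.235)[2], o['ft_force'])
# eye path in tool-ish prover axes relative to start (dx along EX, dz down)
th=np.linspace(1.235,0,15); e0=eye(1.235)
for t in th: e=eye(t); print(round(t,3),np.round([(e-e0)@EX,e0[2]-e[2], np.sin(t)*-.126-.028*-np.cos(t)*1],4))
s=viewer.camera('side')[:,:,::-1]; c=viewer.camera('scene')[:,:,::-1]
cv2.imwrite('pics/m5.png',np.hstack([cv2.resize(s[159:209,351:391],(400,500),interpolation=2),cv2.resize(c[162:212,262:302],(400,500),interpolation=2)]))
```

```text
hook [0.71388128 0.04821319 0.31652715] 0.04348347580103401 -0.00014554813514965477 0.31652715230566253 eye 0.04491648794734282 0.3211892650113782 [ 0.14361448 -0.1733719  -1.15985189]
1.235 [ 0.      0.     -0.1097]
1.147 [-0.0112  0.0018 -0.1033]
1.059 [-0.0223  0.0046 -0.0961]
0.97 [-0.033   0.0084 -0.0881]
0.882 [-0.0434  0.0131 -0.0795]
0.794 [-0.0533  0.0187 -0.0702]
0.706 [-0.0627  0.0252 -0.0604]
0.618 [-0.0714  0.0324 -0.0501]
0.529 [-0.0795  0.0404 -0.0395]
0.441 [-0.0869  0.0491 -0.0285]
0.353 [-0.0935  0.0584 -0.0173]
0.265 [-0.0992  0.0682 -0.0059]
0.176 [-0.104   0.0785  0.0055]
0.088 [-0.108   0.0892  0.0168]
0.0 [-0.1109  0.1002  0.028 ]
```

View pics/m5.png

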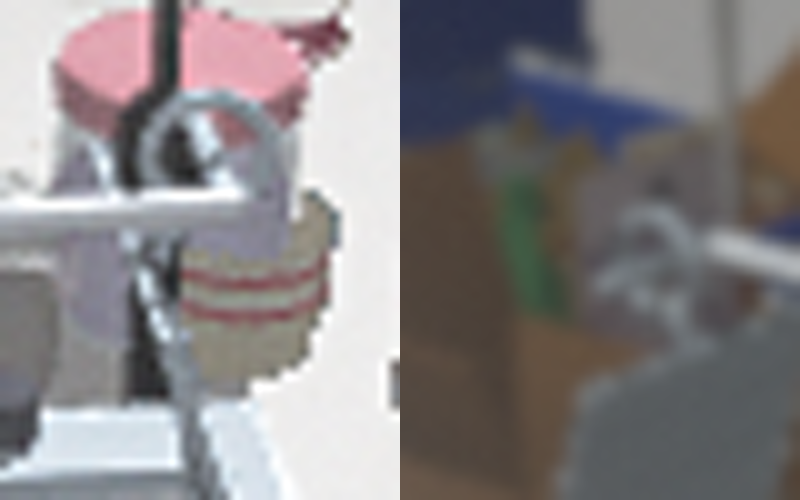

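Run:
```python
import numpy as np
f=lambda t:np.array([.126*np.cos(t)*-1+.028*np.sin(t), -.126*np.sin(t)-.028*np.cos(t)])
T=lambda t:-np.array([.126*np.sin(t)+.028*np.cos(t), -.126*np.cos(t)+.028*np.sin(t)])/.129
for a,b in((1.235,.4),(.4,0)):
  for t in np.linspace(a,b,19 if a>1 else 10): print(round(t,2),(f(t)-f(a)+.010*T(t)-(0 if a>1 else .010*T(a))).round(4))
```

```text
1.24 [-0.0099  0.0012]
1.19 [-0.0158  0.0025]
1.14 [-0.0216  0.004 ]
1.1 [-0.0273  0.0059]
1.05 [-0.0329  0.008 ]
1.0 [-0.0385  0.0103]
0.96 [-0.0439  0.0129]
0.91 [-0.0492  0.0158]
0.86 [-0.0543  0.0189]
0.82 [-0.0593  0.0222]
0.77 [-0.0641  0.0258]
0.72 [-0.0688  0.0296]
0.68 [-0.0733  0.0336]
0.63 [-0.0776  0.0378]
0.59 [-0.0817  0.0422]
0.54 [-0.0855  0.0467]
0.49 [-0.0892  0.0515]
0.45 [-0.0927  0.0564]
0.4 [-0.0959  0.0615]
0.4 [0. 0.]
0.36 [-0.0029  0.005 ]
0.31 [-0.0055  0.0101]
0.27 [-0.0079  0.0153]
0.22 [-0.01    0.0207]
0.18 [-0.012   0.0261]
0.13 [-0.0137  0.0316]
0.09 [-0.0151  0.0372]
0.04 [-0.0163  0.0428]
0.0 [-0.0172  0.0485]
```

Call:
play_rows(plan=[0, 0, 0, -0.005, 0.0, 0.0006, 0, 0, 0, 0, -0.0099, 0, 0.0012, 0, 0, 0, 0, -0.0158, 0, 0.0025, 0, 0, 0, 0, -0.0216, 0, 0.004, 0, 0, 0, 0, -0.0273, 0, 0.0059, 0, 0, 0, 0, -0.0329, 0, 0.008, 0, 0, 0, 0, -0.0385, 0, 0.0103, 0, 0, 0, 0, -0.0439, 0, 0.0129, 0, 0, 0, 0, -0.0492, 0, 0.0158, 0, 0, 0, 0, -0.0543, 0, 0.0189, 0, 0, 0, 0, -0.0593, 0, 0.0222, 0, 0, 0, 0, -0.0641, 0, 0.0258, 0, 0, 0, 0, -0.0688, 0, 0.0296, 0, 0, 0, 0, -0.0733, 0, 0.0336, 0, 0, 0, 0, -0.0776, 0, 0.0378, 0, 0, 0, 0, -0.0817, 0, 0.0422, 0, 0, 0, 0, -0.0855, 0, 0.0467, 0, 0, 0, 0, -0.0892, 0, 0.0515, 0, 0, 0, 0, -0.0927, 0, 0.0564, 0, 0, 0, 0, -0.0959, 0, 0.0615, 0])

```text
clock: 9.2
position: [0.4769, -0.02, 0.2588]
ee_rot: [0.996, 0.085, 0.0, 0.0]
ft_force: [0.9, -0.7, -1.0]
grip_width: 0.181
grasp_force: 68.8
```

Run:
```python
from pr import *
o=status.get_obs(); R=Ro.from_quat(o['ee_rot']).as_matrix(); h=np.array(o['position'])+R@np.array((.149,-.028,.004))
print(o['position'],o['ee_rot'],o['ft_force'],o['torque'],o['grip_width']); ms=model('side'); print('hook',(h-C)@EX,(h-C)@EY,h[2],proj(ms,[h,eye(.45),eye(.5)]))
s=viewer.camera('side')[:,:,::-1]; c=viewer.camera('scene')[:,:,::-1]
cv2.imwrite('pics/m6.png',np.hstack([cv2.resize(s[150:260,300:400],(500,550),interpolation=2),cv2.resize(c[170:280,250:310],(300,550),interpolation=2)]))
```

```text
[ 0.47690175 -0.01999371  0.2587817 ] [9.96404205e-01 8.47269523e-02 5.12569611e-05 3.96364039e-05] [ 0.90838007 -0.72697381 -0.98128726] [ 0.06282273 -0.1181527   0.02789965] 0.1807850276973983
hook -0.0526093687362175 0.0006721173413360042 0.2547934615866789 [[335.6742759  197.61147996]
 [339.89767698 191.68611092]
 [341.42257139 190.01192148]]
```

View pics/m6.png

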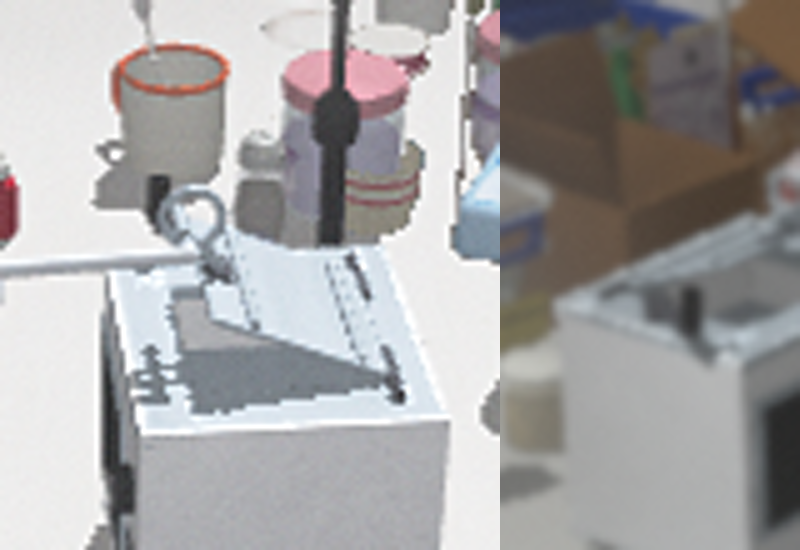

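Call:
play_rows(plan=[0, 0, 0, -0.0029, 0, 0.005, 0, 0, 0, 0, -0.0055, 0, 0.0101, 0, 0, 0, 0, -0.0079, 0, 0.0153, 0, 0, 0, 0, -0.01, 0, 0.0207, 0, 0, 0, 0, -0.012, 0, 0.0261, 0, 0, 0, 0, -0.0137, 0, 0.0316, 0, 0, 0, 0, -0.0151, 0, 0.0372, 0, 0, 0, 0, -0.0163, 0, 0.0428, 0, 0, 0, 0, -0.0168, 0, 0.0455, 0, 0, 0, 0, -0.0172, 0, 0.0485, 0, 0, 0, 0, -0.0172, 0, 0.0485, 0])

```text
clock: 10.68
position: [0.4601, -0.0229, 0.2105]
ee_rot: [0.996, 0.085, -0.0, 0.0]
ft_force: [0.5, 0.3, -1.7]
grip_width: 0.173
grasp_force: 68.7
```

Call:
play_rows(plan=[0, 0, 0, -0.0005, 0, 0.002, 0, 0, 0, 0, -0.001, 0, 0.004, 0, 0, 0, 0, -0.001, 0, 0.004, 0])

```text
clock: 11.05
position: [0.4591, -0.023, 0.2065]
ee_rot: [0.996, 0.085, 0.0, 0.0]
ft_force: [0.3, -0.3, -0.4]
grip_width: 0.18
grasp_force: 68.4
```

Call:
play_rows(plan=[0, 0, 0, 0, 0, 0.0015, 0, 0, 0, 0, 0, 0, 0.003, 0, 0, 0, 0, 0, 0, 0.003, 0])

```text
clock: 11.42
position: [0.4591, -0.0231, 0.2035]
ee_rot: [0.996, 0.085, -0.0, 0.0]
ft_force: [0.3, -0.1, -1.0]
grip_width: 0.179
grasp_force: 68.4
```

Run:
```python
from pr import *
o=status.get_obs(); print(o['position'],o['ft_force'],o['torque'])
ms=model('side'); s=viewer.camera('side')[:,:,::-1]; c=viewer.camera('scene')[:,:,::-1]; w=viewer.camera('wrist')[:,:,::-1]
for n,i in zip('scw',(s,c,w)): cv2.imwrite(f'pics/{n}7.png',i)
np.save('w7m.npy',model('wrist'),allow_pickle=True)
for t in(0,.05,.1): print(t,proj(ms,eye(t)))
```

```text
[ 0.45910576 -0.02307036  0.20347996] [ 0.29751811 -0.10492792 -0.97763357] [ 0.03171229 -0.15079144 -0.04814669]
0 [[330.76007468 208.61207977]]
0.05 [[331.33980559 206.62900467]]
0.1 [[332.0322929  204.65916932]]
```

Run:
```python
from pr import *
s=cv2.imread('pics/s7.png').astype(int); b=cv2.imread('pics/side0.png').astype(int)
d=np.abs(s-b).sum(2)
for y in range(196,228): print(y,''.join('#' if v>90 else '+' if v>40 else '.' for v in d[y,312:372]))
```

```text
196 ......................................................++#+##
197 .......................................................+#.#+
198 ........................................................+.#+
199 ........................................................+###
200 ........................................................###+
201 .........................................................+#.
202 ................######+...................................+#
203 ...............###.####...................................#+
204 .............+#+..#.+###+..........................++....#.+
205 ............+###......+###...+......####+..........##....##.
206 ............###+++.....###...##..........+++########+######+
207 ............##+##.......++##########################.######+
208 ............##.+#......#++####+#####################.#######
209 ............##..#+........####.######################+######
210 ............###.#+.+...+#+####++#####################++#####
211 ............+##.##...+#########.######################+#####
212 .............+###########.#...#+######################+#
[... 279 characters left out ...]
###########...+######.#+######################+###
218 ########+#.+########..#####+#####+######################.###
219 ########.....############+#######+######################+###
220 ###+........+.+###...##..+#######+##########################
221 ...............###.####...###############################+##
222 .............#######.....+#######+#######################+##
223 ...............###.......###################################
224 .............######.......+#######+#######################+.
225 .............+#####........#######+.########################
226 ...........................##############+++++..............
227 ..........................#..............+...............###
```

Call:
play_rows(plan=[0, 0, 0, 0, 0, 0.0015, 0, 0, 0, 0, 0, 0, 0.003, 0, 0, 0, 0, 0, 0, 0.003, 0, 0, 0, 0, 0, 0, 0.003, 0])

```text
clock: 12.08
position: [0.4592, -0.0231, 0.2006]
ee_rot: [0.996, 0.085, 0.0, 0.0]
ft_force: [-0.3, -0.4, -0.4]
grip_width: 0.178
grasp_force: 68.5
```

Run:
```python
from pr import *
o=status.get_obs(); print(o['position'],o['ft_force'],o['torque'])
R=Ro.from_quat(o['ee_rot']).as_matrix(); f=lambda p:np.array(o['position'])+R@np.array(p)
ms=model('side'); s=viewer.camera('side')[:,:,::-1].copy(); cv2.imwrite('pics/s8.png',s)
print(proj(ms,[f((.149,0,.004)),f((.149,-.056,.004)),f((.05,0,.004))]))
b=cv2.imread('pics/s7.png').astype(int)
d=np.abs(s.astype(int)-b).sum(2)
for y in range(198,226): print(y,''.join('#' if v>90 else '+' if v>40 else '.' for v in d[y,300:360]))
```

```text
[ 0.45918827 -0.02306679  0.20061876] [-0.34768317 -0.37436039 -0.41323031] [ 0.04700247 -0.1688741  -0.00543358]
[[330.19737969 221.15806447]
 [327.87313072 211.21753823]
 [294.64795927 223.01318215]]
198 ............................................................
199 ............................................................
200 ............................................................
201 ............................................................
202 ............................................................
203 ............................................................
204 ............................................................
205 ............................................................
206 ............................................................
207 ............................................................
208 ...........................+................................
209 ............................................................
210 ............................................................
211 .................................................
[... 221 characters left out ...]
...........+++...+................................
216 ...............+............................................
217 ........+......++.+.........................................
218 .......+++++++.+..........+.................................
219 ++#++++++++.......++....+...................................
220 +++.......++#+.+#+..........................................
221 ..++##++##+.................................................
222 ###+........................................................
223 ............................................................
224 ............................................................
225 ............................................................
```

Call:
play_rows(plan=[0, 0, 0, 0.001, 0, -0.004, 0, 0, 0, 0, 0.002, 0, -0.009, 0, 0, 0, 0, 0.002, 0, -0.0095, 0, 0, 0, 0, 0.002, 0.01, -0.0095, 0, 0, 0, 0, 0.002, 0.025, -0.0095, 0, 0, 0, 0, 0.002, 0.045, -0.0095, 0, 0, 0, 0, 0.002, 0.065, -0.0095, 0, 0, 0, 0, 0.002, 0.08, -0.0095, 0, 0, 0, 0, 0.002, 0.085, -0.0095, 0, 0, 0, 0, 0.002, 0.085, -0.0095, 0])

```text
clock: 13.38
position: [0.4755, -0.1064, 0.21]
ee_rot: [0.996, 0.085, -0.0, -0.0]
ft_force: [-0.3, 0.1, -0.1]
grip_width: 0.176
grasp_force: 70.9
```

Run:
```python
from pr import *
o=status.get_obs(); print(o['position'],o['ft_force'],o['ee_rot'])
R=Ro.from_quat(o['ee_rot']).as_matrix(); f=lambda p:np.array(o['position'])+R@np.array(p)
ms=model('side'); s=viewer.camera('side')[:,:,::-1].copy(); cv2.imwrite('pics/s9.png',s)
print('pred',proj(ms,[f((.149,0,.004)),f((.149,-.056,.004)),f((.05,0,.004)),f((.149,0,-.004))]))
b=cv2.imread('pics/s8.png').astype(int)
d=np.abs(s.astype(int)-b).sum(2)
for y in range(198,250): print(y,''.join('#' if v>90 else '+' if v>40 else '.' for v in d[y,290:350]))
```

```text
[ 0.47549216 -0.10644194  0.21003647] [-0.3034695   0.13337172 -0.13073025] [ 9.96409978e-01  8.46589683e-02 -5.62394044e-05 -1.11997395e-04]
pred [[334.80224546 234.39052494]
 [332.22466224 223.54814565]
 [297.45371766 236.41135155]
 [334.8499485  231.82092484]]
198 ............................................................
199 ............................................................
200 .......+....................................................
201 ............................................................
202 ............................................................
203 ............................................................
204 ............................................................
205 ...+...........................................+............
206 .....................................+#+....................
207 .....................................##.....................
208 ......................................#.....................
209 ......................................#+....................
210 ......................................#+.+..........
[... 1843 characters left out ...]
..................................................
240 ............................................................
241 +...........................................................
242 ............................................................
243 ............................................................
244 ............................................................
245 ............................................................
246 ............................................................
247 ............................................................
248 ............................................................
249 ............................................................
```

Call:
play_rows(plan=[0, 0, 0, 0, 0.01, -0.04, 0, 0, 0, 0, 0, 0.02, -0.08, 0, 0, 0, 4, -0.01, 0.05, -0.08, 0, 0, 0, 9, -0.02, 0.09, -0.08, 0, 0, 0, 14, -0.035, 0.13, -0.08, 0, 0, 0, 19, -0.05, 0.17, -0.06, 0, 0, 0, 23, -0.06, 0.2, -0.02, 0, 0, 0, 25.6, -0.0675, 0.2217, 0.03, 0, 0, 0, 25.6, -0.0675, 0.2217, 0.08, 0, 0, 0, 25.6, -0.0675, 0.2217, 0.12, 0, 0, 0, 25.6, -0.0675, 0.2217, 0.15, 0, 0, 0, 25.6, -0.0675, 0.2217, 0.17, 0, 0, 0, 25.6, -0.0675, 0.2217, 0.18, 0, 0, 0, 25.6, -0.0675, 0.2217, 0.186, 0, 0, 0, 25.6, -0.0675, 0.2217, 0.1895, 0, 0, 0, 25.6, -0.0675, 0.2217, 0.1895, 0])

```text
clock: 15.42
position: [0.4466, -0.3366, 0.021]
ee_rot: [0.99, -0.138, 0.0, 0.0]
ft_force: [-0.3, 0.2, -0.7]
grip_width: 0.178
grasp_force: 71.0
```

Call:
play_rows(plan=[0, 0, 0, 0, 0, 0, 0.25, 0, 0, 0, 0, 0, 0, 0.4, 0, 0, 0, 0, 0, 0, 0.6, 0, 0, 0, 0, 0, 0, 0.6, 0, 0, 0, 0, 0, -0.02, 0.6, 0, 0, 0, 0, 0, -0.06, 0.6, 0, 0, 0, 0, 0, -0.11, 0.6, 0, 0, 0, 0, 0, -0.17, 0.6, 0, 0, 0, 0, 0, -0.23, 0.6, 0, 0, 0, 0, 0, -0.28, 0.6, 0, 0, 0, 0, 0, -0.28, 0.6])

```text
clock: 16.8
position: [0.4478, -0.3372, 0.3051]
ee_rot: [0.99, -0.138, 0.003, 0.002]
ft_force: [-0.8, -0.5, 0.5]
grip_width: 0.6
grasp_force: 0.0
```

Run:
```python
from pr import *
o=status.get_obs(); print(o['position'],o['ee_rot'],o['ft_force'])
ms=model('side'); s=viewer.camera('side')[:,:,::-1].copy(); cv2.imwrite('pics/s10.png',s)
b=cv2.imread('pics/side0.png').astype(int); d=(np.abs(s.astype(int)-b).sum(2)>90)
ys,xs=np.nonzero(d[330:385,205:330]); print('pole diff px',len(xs))
for y in range(335,380): print(y,''.join('#' if v else '.' for v in d[y,205:330]))
```

```text
[ 0.44777745 -0.33721286  0.30512976] [ 0.99040436 -0.13814868  0.0033382   0.00173216] [-0.83891788 -0.49442262  0.53363406]
pole diff px 79
335 ..............#..#...........................................................................................................
336 .............##..............................................................................................................
337 .......................#.....................................................................................................
338 ............#..............#.................................................................................................
339 ...........##..................#.............................................................................................
340 ...........#.......................#.........................................................................................
341 ...........##..........................#.....................................................................................
342 .........................................#..
[... 4191 characters left out ...]
............................#.....................
375 ..........................................................................................................##.................
376 .............................................................................................................................
377 .............................................................................................................................
378 .............................................................................................................................
379 .............................................................................................................................
```

Run:
```python
from pr import *
mc,ms=model('scene'),model('side')
st=onz(mc,(224,298),0.01); l=st-C; print('stand',st,l@EX,l@EY, proj(ms,[st,st+[0,0,.31]]))
# head: triangulate scene (216,215) / side (363,142)
print('head',tri(mc,(216,216),ms,(363,142)))
for n,p in dict(bottle=(341,293),packet=(275,327),cutter=(310,310),dropper=(220,347)).items(): print(n,onz(mc,p,0))
for t in (2.0,1.5,1.0,.5,0): print(t,W(.005-.062*np.sin(t),.082-.062*np.cos(t),.221))
```

```text
stand [0.69754991 0.34515134 0.01      ] 0.07762422478137898 0.29527515102646534 [[360.98911428 217.91456219]
 [364.96177255 133.41224935]]
head (array([0.69556676, 0.34271878, 0.29703743]), np.float64(0.011418594631575412))
bottle [0.47192499 0.02645775 0.        ]
packet [ 4.52033350e-01  3.19733046e-01 -1.11022302e-16]
cutter [0.45719454 0.17532017 0.        ]
dropper [0.47369148 0.50398951 0.        ]
2.0 [0.60212612 0.13855514 0.221     ]
1.5 [0.60184377 0.10787835 0.221     ]
1.0 [0.61630323 0.08082157 0.221     ]
0.5 [0.6419643  0.06400924 0.221     ]
0 [0.67254428 0.06155761 0.221     ]
```

Call:
play_rows(plan=[0, 0, -2, -0.002, -0.03, -0.01, 0.6, 0, 0, -4, -0.005, -0.08, -0.02, 0.6, 0, 0, -6, -0.008, -0.135, -0.03, 0.6, 0, 0, -8, -0.012, -0.19, -0.045, 0.6, 0, 0, -10, -0.015, -0.245, -0.045, 0.6, 0, 0, -12, -0.019, -0.3, -0.045, 0.6, 0, 0, -14, -0.022, -0.355, -0.045, 0.6, 0, 0, -15.9, -0.025, -0.405, -0.045, 0.6, 0, 0, -15.9, -0.028, -0.45, -0.045, 0.6, 0, 0, -15.9, -0.03, -0.477, -0.045, 0.6, 0, 0, -15.9, -0.03, -0.4866, -0.045, 0.6, 0, 0, -15.9, -0.03, -0.4866, -0.045, 0.6, 0, 0, -15.9, -0.03, -0.4866, -0.045, 0.6])

```text
clock: 18.48
position: [0.5507, 0.1385, 0.3455]
ee_rot: [1.0, -0.001, -0.0, 0.0]
ft_force: [0.4, 0.2, -0.1]
grip_width: 0.601
grasp_force: 0.0
```

Run:
```python
from pr import *
o=status.get_obs(); print(o['clock'],o['position'],o['ee_rot'],o['joint_pos'][6])
m=model('wrist'); np.save('w11m.npy',m,allow_pickle=True); w=viewer.camera('wrist')[:,:,::-1].copy(); cv2.imwrite('pics/w11.png',w)
print('pred',proj(m,[[.601,.139,.236],W(.005,.082,.206),W(-.066,0,.221),W(-.085,-.1,.19),W(-.085,.1,.19),W(.085,.1,.19)]))
cv2.imwrite('pics/w11b.png',cv2.resize(w,(800,600)))
```

```text
18.475 [0.55068296 0.13847579 0.34545734] [ 9.99999734e-01 -6.12066324e-04 -7.47744871e-05  3.90026911e-04] -1.9893170710927959
pred [[314.84154338 156.45188662]
 [337.86270185  64.76485477]
 [467.22269963 147.85219454]
 [572.39577053 148.8093266 ]
 [332.11057324 187.78012228]
 [293.42407595 -44.10386709]]
```

View pics/w11b.png

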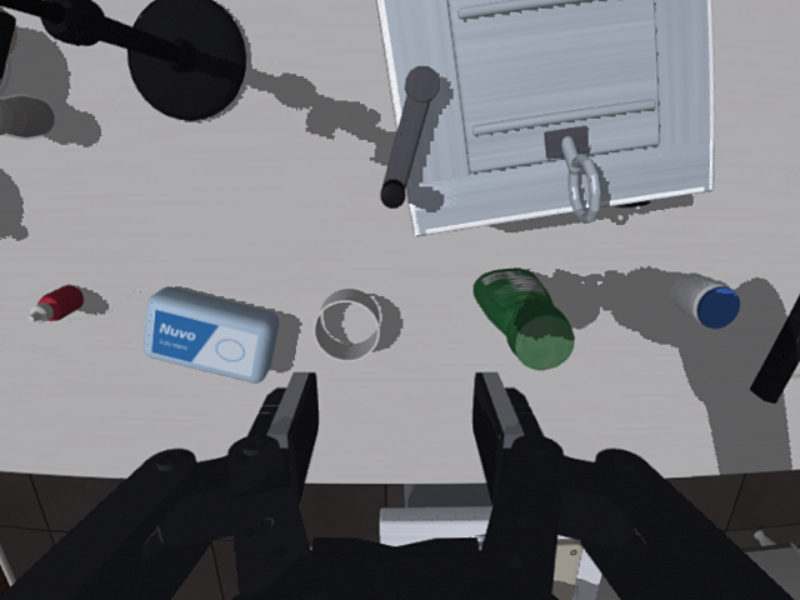

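Run:
```python
from pr import *
m=np.load('w11m.npy',allow_pickle=True).item()
q=lambda x,y:(x/1.25-.1,y/1.25-.1)
FL,FR=onz(m,q(415,235),.19),onz(m,q(712,190),.19); print(FL,FR,np.linalg.norm(FL-FR),'yaw',np.arctan2(-(FL-FR)[0],(FL-FR)[1]))
# flap hinge-rods / edges for yaw
for a,b in(((474,132),(654,104)),((460,13),(580,-5)),((470,171),(660,144))):
    A,B=onz(m,q(*a),.198),onz(m,q(*b),.198); print('yaw',np.arctan2(-(A-B)[0],(A-B)[1]))
A,B=onz(m,q(470,171),.198),onz(m,q(450,10),.198); print('yaw side',np.arctan2((B-A)[1],(B-A)[0]))
P=onz(m,q(422,84),.206); K=onz(m,q(393,192),.236); d=K-P
print('pivot',P,'model',W(.005,.082,.2),'knob',K,np.hypot(*d[:2]),'theta',np.arctan2(-d@EX,-d@EY))
print(proj(m,[[.601,.139,.206]]))
```

```text
[0.5702086  0.12534757 0.19      ] [ 0.60156549 -0.0698195   0.19      ] 0.19767002620336352 yaw 0.1593054554689499
yaw 0.16887442250015142
yaw 0.16646400083178037
yaw 0.1532831558184199
yaw side 0.16047449099970304
pivot [0.66048562 0.12290182 0.206     ] model [0.66205497 0.12266386 0.2       ] knob [0.60297028 0.13935917 0.236     ] 0.05982356388773857 theta 2.0194881480414395
[[314.92740518 151.61916693]]
```

Call:
play_rows(plan=[0, 0, 0, 0.03, -0.0007, 0.02, 0.5, 0, 0, 0, 0.0513, -0.0007, 0.05, 0.5, 0, 0, 0, 0.0513, -0.0007, 0.08, 0.5, 0, 0, 0, 0.0513, -0.0007, 0.1, 0.5, 0, 0, 0, 0.0513, -0.0007, 0.112, 0.5, 0, 0, 0, 0.0513, -0.0007, 0.1185, 0.5, 0, 0, 0, 0.0513, -0.0007, 0.1185, 0.4, 0, 0, 0, 0.0513, -0.0007, 0.1185, 0.25, 0, 0, 0, 0.0513, -0.0007, 0.1185, 0, 0, 0, 0, 0.0513, -0.0007, 0.1185, 0, 0, 0, 0, 0.0513, -0.0007, 0.1185, 0, 0, 0, 0, 0.0513, -0.0007, 0.1185, 0], squeeze=25)

```text
clock: 20.02
position: [0.602, 0.1406, 0.2271]
ee_rot: [1.0, 0.0, 0.0, 0.0]
ft_force: [0.2, 0.2, -0.7]
grip_width: 0.003
grasp_force: 0.0
```

Run:
```python
from h import *
o=status.get_obs(); print(o['position'],o['ee_rot'],o['ft_force'],o['torque'],o['grip_width'])
yaw=.163; P=np.array([.6615,.1228]); ex=np.array([np.cos(yaw),np.sin(yaw)]); ey=np.array([-ex[1],ex[0]])
p=np.array(o['position'])[:2]; R=Ro.from_quat(o['ee_rot']).as_matrix()
ty=np.arctan2(R[1,0],R[0,0])
for t in np.linspace(2.0,0,19)[1:]:
    k=P-.062*(np.sin(t)*ex+np.cos(t)*ey)-p
    v=R.T@np.array([k[0],k[1],0]); print(round(t,2),v.round(4)[:2], 'az',round(-np.degrees(min(1.0,(2-t)/2)*(np.pi/2+yaw-ty)),1))
```

```text
[0.60199636 0.14055174 0.22711843] [9.99999985e-01 1.66004506e-04 3.16731444e-05 3.37602035e-05] [ 0.19164832  0.20990601 -0.68359412] [ 0.06667302 -0.01957702  0.023881  ] 0.003185787906939052
1.89 [-0.0018  0.0082] az -5.5
1.78 [-0.0024  0.015 ] az -11.0
1.67 [-0.0024  0.0219] az -16.6
1.56 [-0.0015  0.0287] az -22.1
1.44 [0.0001 0.0354] az -27.6
1.33 [0.0024 0.0419] az -33.1
1.22 [0.0054 0.0481] az -38.6
1.11 [0.0091 0.0539] az -44.1
1.0 [0.0134 0.0593] az -49.7
0.89 [0.0183 0.0641] az -55.2
0.78 [0.0237 0.0684] az -60.7
0.67 [0.0296 0.0721] az -66.2
0.56 [0.0358 0.075 ] az -71.7
0.44 [0.0423 0.0773] az -77.2
0.33 [0.049  0.0789] az -82.8
0.22 [0.0558 0.0797] az -88.3
0.11 [0.0627 0.0797] az -93.8
0.0 [0.0695 0.079 ] az -99.3
```

Run:
```python
from pr import *
ms=model('side'); s=viewer.camera('side')[:,:,::-1].copy(); cv2.imwrite('pics/s12.png',s); w=viewer.camera('wrist')[:,:,::-1].copy(); cv2.imwrite('pics/w12.png',w); m=model('wrist')
o=status.get_obs(); tcp=np.array(o['position'])
print('wrist: tcp,tip,knobtop',proj(m,[tcp,tcp-[0,0,.014],[.602,.139,.236],[.6615,.1228,.206]]).round(1))
print('side: tcp,tip,knobtop,knobbot,pivot',proj(ms,[tcp,tcp-[0,0,.014],[.602,.139,.236],[.602,.139,.206],[.6615,.1228,.206]]).round(1))
g=cv2.cvtColor(s,cv2.COLOR_BGR2GRAY); b=cv2.cvtColor(cv2.imread('pics/s10.png'),cv2.COLOR_BGR2GRAY)
ch=lambda v:'@%+-. '[min(5,int(v)//40)]
for y in range(172,208): print(y,''.join(ch(v) for v in b[y,312:360]),'|',''.join(ch(v) for v in g[y,312:360]))
gw=cv2.cvtColor(w,cv2.COLOR_BGR2GRAY)
for y in range(30,480,7): print(y,''.join('@%+-. '[min(5,int(v)//25)] for v in gw[y,220:420:3]))
```

```text
wrist: tcp,tip,knobtop [[315.8 301.2]
 [315.8 287.2]
 [319.5 311.2]
 [355.5 159.6]]
side: tcp,tip,knobtop,knobbot,pivot [[331.3 188.4]
 [331.2 192.6]
 [331.3 185.9]
 [331.2 194.9]
 [351.1 198.2]]
172            .----------.----------            ... |            .---+%%%%%%%%+--------            ...
173             .--------------------            .-- |             .--+%+++%+%%+--------            .-.
174             .--------------------            --- |             .--+%%%%%%%%+--------            ---
175             .--------------------           .--- |             .--+++%%%%%%---------           .---
176             .--------------------     . .   .--- |             .----+%%%%+----------     . .   .---
177             .--------------------    .  ..  ---- |             .----+%%%%+----------    .  ..  ----
178          ------------------------   ....   .---- |          .-------+%%%%++---------   .-.    .----
179        -------------------------.   -+----.--+-- |        ----------+%%%%++--------.   -+-------+--
180        .--   -------------------.  .--------.++- |        .--   ----
[... 6809 characters left out ...]
%%%%@@@@@%@@@@@     @@@@%%%@@@@@@%@@@@@@@@@@@@@@@@@@
422 @@%%@@%@@%@@@@%%@@@%@@@@@@@@@@     @@@@@@@@@@@@@@@@@@@@@@@@%%@@@@@@
429 @@%%%@@@%@@@@%%%@@@@@@@@@@@@@%     %@@@@@@@@@@@@@@@@@@@@@@@@@%@@@@@
436 @@@@@@@@%@@%%@%@@@@@@%%@@@@@@@+   +%@@@@@@@@@@@@@@@@@@@@@@@@@@@@@@@
443 @@@@@@@@%@@@%%%%@%%@@@@@@@@@@@@@@@@@@@@@@@@@@@@@@@@@@@@@@@@@@@@@@@@
450 @@@@@@%%@@@@@@@@%@@@@@@@@@@@@@@@@@@@@@@@@@@@@@@@@@@@@@@@@@@@@@@@@@@
457 @@@@@%@@@@@%%@@@%@@@@@@@@@@@@@@@@@@@@@@@@@@@@@@@@@@@@@@@@@@@@@@@@@@
464 @@@@@@@@@@@@@@@@%%@@@@@@@@@@@@@@@@@@@@@@@@@@@@@@@@@@@@@@@@@@@@@@@@@
471 @@@@@@@@@@@@@@@@@@@@@@@@@@@@@@@@@@@@@@@@@@@@@@@@@@@@@@@@@@@@@@@@@@@
478 @@@@@@@@@@@@@@@@@@@@@@@@@@@@@@@@@@@@@@@@@@@@@@@@@@@@@@@@@@@@@@@@@@@
```

Call:
play_rows(plan=[0, 0, 0, 0, 0, -0.01, 0.2, 0, 0, 0, 0, 0, -0.01, 0.45, 0, 0, 0, 0, 0, -0.01, 0.45, 0, 0, 0, 0, 0.0014, 0.0, 0.45, 0, 0, 0, 0, 0.0014, 0.006, 0.45, 0, 0, 0, 0, 0.0014, 0.011, 0.45, 0, 0, 0, 0, 0.0014, 0.011, 0.45])

```text
clock: 21.0
position: [0.6017, 0.1391, 0.2155]
ee_rot: [1.0, 0.0, -0.0, 0.0]
ft_force: [-0.5, -0.4, 1.3]
grip_width: 0.448
grasp_force: 0.0
```

Call:
play_rows(plan=[0, 0, 0, 0, 0, 0, 0.3, 0, 0, 0, 0, 0, 0, 0.15, 0, 0, 0, 0, 0, 0, 0, 0, 0, 0, 0, 0, 0, 0, 0, 0, 0, 0, 0, 0, 0])

```text
clock: 21.62
position: [0.6021, 0.1393, 0.2164]
ee_rot: [1.0, 0.0, 0.0, -0.0]
ft_force: [-0.7, 0.0, 3.0]
grip_width: 0.145
grasp_force: 24.4
```

Run:
```python
from pr import *
ms=model('side'); s=viewer.camera('side')[:,:,::-1].copy(); w=viewer.camera('wrist')[:,:,::-1].copy(); cv2.imwrite('pics/w13.png',w); cv2.imwrite('pics/s13.png',s)
g=cv2.cvtColor(s,cv2.COLOR_BGR2GRAY)
for y in range(178,204): print(y,' '.join('%3d'%v for v in g[y,324:340]))
gw=cv2.cvtColor(w,cv2.COLOR_BGR2GRAY)
for y in range(240,360,7): print(y,''.join('@%+-. '[min(5,int(v)//25)] for v in gw[y,220:420:3]))
```

```text
178 148 145 149  89  64  74  72  74  75  69  68  66 100 153 157 151
179 136 137 145 100  69  67  73  72  71  68  65  60 124 152 155 148
180 207 146 143 128 104 101  76  70  66  65  76  79 149 159 151 150
181 161 130 139 147 148 108  72  66  64  64 111 111 147 154 148 149
182 135 134 138 145 141 106  76  65  70  62 114 111 149 149 151 145
183 137 133 138 139 139  93  68  68  63  63 108 112 144 151 149 145
184 135 137 136 139 138  89  68  65  67  63 108 113 145 146 149 143
185 137 138 137 136 138  96  69  66  61  63 109 129 147 145 148 137
186 137 139 138 140 142  90  65  65  69  60 108 134 136 137 136 133
187 138 138 136 136 137  86  71  66  65  61 105 130 136 137 137 132
188 137 139 137 137 138  90  68  60  64  60 107 128 133 135 137 130
189 140 136 135 136 138 108  78  73  72  71 107 130 134 135 131 141
190 132 130 137 134 138 134 138 139 136 138 136 136 132 140 142 235
191 145 147 145 152 142  82  52  53  62  62 141 147 143 235 243 239
192 242 244 246 248 182  88  58  61  58  49 241 247 242 239 238 238
193 238 239 237 239 249 150  62  55  54  46 237 244 239 239 238 237
194 236 237 
[... 1263 characters left out ...]
       ----@@@@@@@@@@@@@-----.---.-------.----------
303                      .----@@@@@@@@@@@@@-----.----------------------
310                 %@@%@----+@@@@@@@@@@@@@+----@@@@@------------------
317                @@%@@+----%@@@@@@@@@@@@@%----+@@@@@.-----.----...   
324               +%@@@@-----@@@@@@@@@@@@@@@-----@@@@@-   ..-- .+++++++
331              -@@@@@%-----@@@@@@@@@@@@@@@-----%@@@@@         .++++++
338           ...%@@@@@+----+@@. %@@@@@% .@@+----+@@@@@+          +++++
345 .      . ...+@@@%%@@@@--+@@ .......   @@%--@@%@%@%@@-          ++++
352 .     -----@@%%%%%%@@%@%+%@-......    @@%%@@@%%%@%%%@@-         ++%
359 @@    -+%@%%%@@@@%@@@@@@@%@ .....     @@@@@@@@@@%@@@@@@@%      @@@@
```

Call:
play_rows(plan=[0, 0, -5.5, -0.0018, 0.0069, 0, 0, 0, 0, -11, -0.0024, 0.0137, 0, 0, 0, 0, -16.6, -0.0024, 0.0206, 0, 0, 0, 0, -22.1, -0.0015, 0.0274, 0, 0, 0, 0, -27.6, 0.0001, 0.0341, 0, 0, 0, 0, -33.1, 0.0024, 0.0406, 0, 0, 0, 0, -38.6, 0.0054, 0.0468, 0, 0, 0, 0, -44.1, 0.0091, 0.0526, 0, 0, 0, 0, -49.7, 0.0134, 0.058, 0, 0, 0, 0, -55.2, 0.0183, 0.0628, 0, 0, 0, 0, -60.7, 0.0237, 0.0671, 0, 0, 0, 0, -66.2, 0.0296, 0.0708, 0, 0, 0, 0, -71.7, 0.0358, 0.0737, 0, 0, 0, 0, -77.2, 0.0423, 0.076, 0, 0, 0, 0, -82.8, 0.049, 0.0776, 0, 0, 0, 0, -88.3, 0.0558, 0.0784, 0, 0, 0, 0, -93.8, 0.0627, 0.0784, 0, 0, 0, 0, -99.3, 0.0695, 0.0777, 0, 0, 0, 0, -99.3, 0.0695, 0.0777, 0, 0, 0, 0, -99.3, 0.0695, 0.0777, 0])

```text
invalid input
```

Call:
play_rows(plan=[0, 0, -5.5, -0.0018, 0.0069, 0, 0, 0, 0, -11, -0.0024, 0.0137, 0, 0, 0, 0, -16.6, -0.0024, 0.0206, 0, 0, 0, 0, -22.1, -0.0015, 0.0274, 0, 0, 0, 0, -27.6, 0.0001, 0.0341, 0, 0, 0, 0, -33.1, 0.0024, 0.0406, 0, 0, 0, 0, -38.6, 0.0054, 0.0468, 0, 0, 0, 0, -44.1, 0.0091, 0.0526, 0, 0, 0, 0, -49.7, 0.0134, 0.058, 0, 0, 0, 0, -49.7, 0.0134, 0.058, 0, 0])

```text
clock: 22.98
position: [0.6156, 0.0807, 0.2163]
ee_rot: [0.908, 0.42, 0.0, 0.0]
ft_force: [-1.5, -1.2, 4.5]
grip_width: 0.141
grasp_force: 24.7
```

Run:
```python
from h import *
o=status.get_obs()
yaw=.163; P=np.array([.6615,.1228]); ex=np.array([np.cos(yaw),np.sin(yaw)]); ey=np.array([-ex[1],ex[0]])
p=np.array(o['position'])[:2]; R=Ro.from_quat(o['ee_rot']).as_matrix(); ty=np.arctan2(R[1,0],R[0,0])
print(np.linalg.norm(p-P),np.degrees(ty))
for t in np.linspace(1,0,10):
    k=P-.062*(np.sin(t)*ex+np.cos(t)*ey)-p
    v=R.T@np.array([k[0],k[1],0]); print(round(t,2),v.round(4)[:2], round(-np.degrees((1-t)*(np.pi/2+yaw-ty)),1))
```

```text
0.06229044203276875 49.67452701510249
1.0 [ 0.0004 -0.0005] -0.0
0.89 [-0.0002  0.0064] -5.5
0.78 [0.0001 0.0133] -11.0
0.67 [0.001  0.0201] -16.6
0.56 [0.0028 0.0267] -22.1
0.44 [0.0053 0.0332] -27.6
0.33 [0.0084 0.0393] -33.1
0.22 [0.0122 0.045 ] -38.6
0.11 [0.0167 0.0503] -44.1
0.0 [0.0217 0.055 ] -49.7
```

Call:
play_rows(plan=[0, 0, -5.5, -0.0002, 0.0064, 0, 0, 0, 0, -11, 0.0001, 0.0133, 0, 0, 0, 0, -16.6, 0.001, 0.0201, 0, 0, 0, 0, -22.1, 0.0028, 0.0267, 0, 0, 0, 0, -27.6, 0.0053, 0.0332, 0, 0, 0, 0, -33.1, 0.0084, 0.0393, 0, 0, 0, 0, -38.6, 0.0122, 0.045, 0, 0, 0, 0, -44.1, 0.0167, 0.0503, 0, 0, 0, 0, -49.7, 0.0217, 0.055, 0, 0, 0, 0, -49.7, 0.0217, 0.055, 0, 0, 0, 0, -49.7, 0.0217, 0.055, 0, 0])

```text
clock: 24.35
position: [0.6718, 0.0611, 0.2163]
ee_rot: [0.648, 0.762, -0.0, 0.001]
ft_force: [0.7, -3.9, 4.3]
grip_width: 0.146
grasp_force: 24.8
```

Run:
```python
from pr import *
m=model('wrist'); w=viewer.camera('wrist')[:,:,::-1].copy(); cv2.imwrite('pics/w14.png',w)
print(proj(m,[[.6615,.1228,.206],[.6716,.0616,.236],W(.06,-.06,.198),W(.06,.06,.198),W(-.048,.06,.198)]).round(0))
gw=cv2.cvtColor(w,cv2.COLOR_BGR2GRAY)
for y in range(120,360,6): print(y,''.join('@%+-. '[min(5,int(v)//30)] for v in gw[y,200:440:3]))
```

```text
[[316. 156.]
 [316. 324.]
 [416. 409.]
 [437. 202.]
 [202. 204.]]
120                                                                                 
126                                                                                 
132                                    +%+++%+                                      
138                                  +++++++++++                                    
144                                -+++++++++++++-                                  
150                               -+++++++++++++++                                  
156                               ++++++++++++++++.                                 
162                              --+++++++++++++++                              %%++
168                              --++++++++++++++                             .+%+++
174                             -----%++++++++++                               +%+++
180                              ----%++++++++++                              -%%+++
186                               .--%++++++++++                              +%%+++
192           
[... 1664 characters left out ...]
-.                   
312    +++++++++++  .  ++-%@@@@+----@@@@@%%@%@@@@@-----@@%%@   -.                   
318 --..       +++-  ---++%%%%@.----@@@@@@@@@@@@@@-----%%%%%%  -.  .                
324          .-++++-.+--+%%%@%@-----@@@@@@@@@@@@@@%----+%%%%@  +.  .                
330 -   .-++++++++%--+--+@%@@@+----+@@@@@@@@@@@@@@@-----@%%%%% -.  .                
336 +---+%%%++++%%%--+--@@@@@@-----%@@+-%@@@@%--@@@-----%%%@@@--                    
342 +----------------+-+@@@@%@+    %%@+---------@@%.   +@@@@%@%-                    
348 +---+------------+@%@@%@@%%%@% %%@----------@@%++@%%@%@@@@@@-                   
354 @@@@@@%+---------@@%@%%%%%@@%@@%%@----------%@@@@@@@@%%%%%@@@-         +@@@@@@+
```

Call:
play_rows(plan=[0, 0, 0, 0, 0, 0, 0.25, 0, 0, 0, 0, 0, 0, 0.4, 0, 0, 0, 0, 0, 0, 0.4, 0, 0, 0, 0, 0, -0.015, 0.4, 0, 0, 0, 0, 0, -0.05, 0.4, 0, 0, 0, -0.02, 0, -0.1, 0.4, 0, 0, 0, -0.06, 0, -0.14, 0.4, 0, 0, 0, -0.06, 0, -0.14, 0.4, 0, 0, 0, -0.06, 0, -0.14, 0.4])

```text
clock: 25.52
position: [0.681, 0.0037, 0.3562]
ee_rot: [0.646, 0.763, 0.0, -0.0]
ft_force: [0.3, 0.8, -0.1]
grip_width: 0.402
grasp_force: 0.0
```

Run:
```python
from pr import *
o=status.get_obs(); print(o['clock'],o['position'],o['ft_force'])
m=model('wrist'); w=viewer.camera('wrist')[:,:,::-1].copy(); cv2.imwrite('pics/w15.png',w)
p=proj(m,[[.6615,.1228,.206],[.6716,.0616,.236],[.6716,.0616,.206],W(.06,-.06,.198),W(.06,.06,.198),W(-.048,.06,.198),W(-.048,-.06,.198),W(-.066,0,.221)]).round(0); print(p)
gw=cv2.cvtColor(w,cv2.COLOR_BGR2GRAY)
x0=int(p[0,0]);C0=[];
for y in range(int(p[0,1])+16,int(p[2,1])-12,3):
    r=gw[y,x0-40:x0+40].astype(int); k=np.nonzero(r<120)[0]
    if len(k): C0.append((x0-40+k.min(),x0-40+k.max(),y)); 
print(C0)
for y in range(int(p[0,1])-20,int(p[2,1])+40,4): print(y,''.join('@%+-. '[min(5,int(v)//30)] for v in gw[y,x0-110:x0+110:3]))
```

```text
25.525 [0.6810103  0.00369694 0.35615959] [ 0.3304584   0.8101274  -0.05943417]
[[317.  53.]
 [317. 143.]
 [317. 140.]
 [383. 235.]
 [390.  86.]
 [248.  87.]
 [256. 236.]
 [223. 170.]]
[(np.int64(298), np.int64(325), 69), (np.int64(298), np.int64(325), 72), (np.int64(300), np.int64(325), 75), (np.int64(302), np.int64(325), 78), (np.int64(303), np.int64(325), 81), (np.int64(303), np.int64(325), 84), (np.int64(305), np.int64(325), 87), (np.int64(305), np.int64(325), 90), (np.int64(304), np.int64(325), 93), (np.int64(306), np.int64(356), 96), (np.int64(305), np.int64(325), 99), (np.int64(305), np.int64(325), 102), (np.int64(304), np.int64(356), 105), (np.int64(306), np.int64(325), 108), (np.int64(305), np.int64(325), 111), (np.int64(304), np.int64(356), 114), (np.int64(306), np.int64(356), 117), (np.int64(306), np.int64(325), 120), (np.int64(305), np.int64(356), 123), (np.int64(304), np.int64(356), 126)]
33                                                                           
37                                                                        .  
41                           
[... 1997 characters left out ...]
            
145              .                  .-@@@@@@          - .                     
149               -++++++ .         --+@@@@.         .. .     .               
153               -++++++    .     .----+-            . .                     
157               +++++++         -------            ..                       
161             ..     ++.   .    +-----.            -.                       
165          . -..     ++. . .    -----.              .                       
169             .---+++++. . .    ----.              ..                       
173         ..----+++++++- .       --                 .                       
177  --...    ----.++++++- . .                       ..
```

Run:
```python
from pr import *
s=viewer.camera('side')[:,:,::-1].astype(int); a=cv2.imread('pics/s9.png').astype(int); b=cv2.imread('pics/side0.png').astype(int)
d=np.abs(s-a).sum(2)
for y in range(196,222,2): print(y,''.join('#' if v>90 else '.' for v in d[y,312:380]))
d0=(np.abs(s-b).sum(2)>90)
for n,(x0,y0,x1,y1) in dict(jar=(260,290,292,330),bottle=(272,220,300,282),nozzle=(230,390,255,420),pot=(350,285,395,375),packet=(264,195,303,230),dropper=(290,178,306,202)).items(): print(n,d0[y0:y1,x0:x1].sum())
```

```text
196 ..................#################.................................
198 ...........................#########.......##.......................
200 .......................................##.####......................
202 ...............###...################..#..####......................
204 .................#................#.....######......................
206 ......................................########......................
208 ......................................########......................
210 .......................................#####........................
212 ........................................#####.......................
214 ......................................######........................
216 .......................................##...........................
218 ....................................................................
220 ....................................................................
jar 0
bottle 0
nozzle 189
pot 14
packet 0
dropper 0
```

Run:
```python
from h import *
s=viewer.camera('side')[:,:,::-1].copy(); g=cv2.cvtColor(s,6)
for n,i in (('0',cv2.cvtColor(cv2.imread('pics/side0.png'),6)),('now',g)):
    print(n)
    for y in range(388,420,2): print(''.join('@%+-. '[min(5,int(v)//42)] for v in i[y,225:262]))
```

```text
0
                                     
                                     
               ...                   
              -----.                 
             --.-..-.                
            .-------..               
            .--------.               
            ----------.              
           .----------..             
           -----------...            
           ------------..            
           -----------.              
          -----------                
         -+-------                   
          -+----                     
                                     
now
-------------------------------------
-------------------------------------
----------------..-------------------
-------------.-----.-----------------
------------+--.-...-----------------
--------------------.------          
------      .--------.               
            ---------..              
           .---------...             
           -----------...            
           ------------..            
           -----------.              
          .----------                
         ---------                   
          ------
```

The nozzle has not moved; the change there was only the robot's shadow. Everything is in place, so I'm handing in.

```bash
python3 -c "
from workcell import manip
print(manip.hand_in())"
```

```text
the job is handed in; nothing more can be done
None
```

I hooked the flap and swung it fully shut, laid the pole flat back in its starting place clear of the prover, turned the keeper squarely across the flap, and handed the job in at about 26 s; the camera checks I made showed no other things disturbed, but I did not check the stand and the cutter.

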